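# Unlatch the sprung cover and hold it at its balance point

## Robot

A 6-joint arm with a two-finger parallel gripper is mounted at the origin on the work surface; the furniture and walls round the work are solid. World frame = base frame: x ahead of the robot, y to its left, z up, the work surface at z = 0. Lengths are in m, angles in rad, forces in N, time in s.
With the tool pointing down it reaches from about 0.4 to 0.825 m from the base axis. Payload 7 kg.
Tool frame: the origin (TCP) lies at the very end of the fingers, on their centre line; the grasp point (between the pads) lies 19 mm behind it; z points along the fingers, x is the direction in which the jaws open and shut, and the axes are right-handed (so a half turn about z gives the same grasp; the last joint's range is limited). The gripper opens to 88 mm and grips with 3 to 60 N. Pads are 19 mm wide; open, the fingers measure 130 mm over their backs; the gripper's body (78 mm by 193 mm) begins 47 mm behind the grasp point.
Start: joints at [-1.036, 0.359, 0.012, 0, -1.224, -0.288], TCP at [0.165, -0.655, 0.227] pointing down, gripper open.
Joint ranges: [-3.07, 3.07], [-1.43, 2.12], [-1.02, 1.25], [-3.03, 1.67], [-3.05, -0], [-3.03, 3.03]. Speed limits (rad/s): [2.39, 2.39, 3.01, 3.14, 3.14, 3.14].

## Interface

Orientations are given as [roll, pitch, yaw] about the fixed x, y, z axes, in that order (R = Rz(yaw) Ry(pitch) Rx(roll)).
In Python, from station import telemetry, grab_frame, arm, regions_of, pinpoint gives the robot as it stands. The module is installed in compiled form; this text tells all that it offers.
- The arm moves only by the shell command python3 -m inch 'ROWS' [FORCE]. ROWS is text: rows parted by semicolons, each of 7 numbers parted by spaces: the opening, from 0 (shut) to 1 (fully open), then the shift along the world's x, y, z in cm, then the turn, a rotation vector about the world's x, y, z in degrees. A call has 1 to 12 rows; each row is the pose to reach, as a shift and turn from the pose measured when the call began; what a row does not reach only later rows make up. A row lasts 1/8 s, in which the tool goes at most 62.5 mm and 10.7 degrees, less where a joint would pass 70% of its speed; a pose out of reach is approached as far as the arm can. A call with a gripper value outside its range is refused whole. The fingers move at their own pace and stop on an object; FORCE is the grip in N (left out, the last holds). Time passes only in rows, so rows that repeat a pose let the fingers close. It gives the time, the measured TCP pose, the force and the opening at its end, in the units of the state.
- telemetry.get_state(): the state, without advancing time (a new reading comes with each control period).
- grab_frame(name): name is "side" or "top"; returns a dict with "pixels" (384x512x3 uint8, red, green, blue), "fx", "fy", "cx", "cy" (pixels), "R" (3x3) and "t" (3): a world point X has camera coordinates R X + t. Camera axes: x right, y down, z forward; pixel columns grow to the right and rows downward; lengths in m; the calibration is good to about 2 mm. A picture is of the moment at which its call begins. There is no depth.
- arm.job_done(): hands the job in, once; it reports no verdict.
Trained networks look in the newest picture that a camera, given by its name, has taken for a name from the list of things; names that differ only in an ending like _2 or _b are one class to them, and where a whole thing is asked for, a point or a joint stands for the part that bears it (a point fixed in the world has none). Each returns a list of dicts, best first, with "p" (0 to 1); they miss things now and then, are a little off and sometimes report something else, mostly with a low value. They report only what shows in the picture. A call takes as long as a camera call.
- regions_of(camera, name): "pixels" (384x512 bool, what is visible of it) and "bbox" ([left, top, right, bottom] in pixels, round what is visible of it).
- pinpoint(camera, name): "location" ([column, row] in pixels: a listed point, or the origin of a listed thing).
The state is a dict: "t": time; "q": joint angles; "qd": joint speeds; "joint_efforts": joint torques, N m; "eef_pos": TCP position; "ee_rot": TCP orientation; "force": force on the tool from outside, world axes, zero at the start; "moment": the same for the moment, N m; "width": finger opening in m.
Only numpy, scipy, OpenCV 4.12 (cv2) and the standard library are available. Lean on these libraries where they do the work, as an engineer would, in place of code of your own. Each camera call takes 0.05 s, during which the arm holds its last target. There are 200 camera calls.

## Task

The spring of the small chamber's cover is to be adjusted, so free the cover and hold it for that: lift the sprung plunger of the latch, swing the latch round to its other slot, clear of the cover, and let the plunger drop fully home there. Then raise the cover by its ball knob past its balance point (60 degrees open, the large bead on the side bow) without letting it fly open to its stop, ease it back and finish while still holding it, still, just below the balance point at about 53 degrees open. Leave the other things on the bench where they are.

Things in the scene. Friction and masses are not known exactly. Their poses are not given: they have to be found in the camera images.
- chamber: Fixed aluminium box 130x130 mm, 74 mm high; origin under its centre, x axis from the front to the hinge at the back, y to its left (latch side), z up; turned by 0.12 to 0.55 rad, its front towards the robot. Along its right side, 72 mm from the centre, stands a wire bow up to 185 mm high and 105 mm in radius about the hinge line: a small bead each 10 degrees of cover opening, a large one at 60.
- cover (a joint): Opening angle of the cover, rad: 0 shut, stop at 1.75. Plate 130x130x7 mm, 0.95 kg with its knob, with a nearly constant-torque hinge spring: below 1.047 rad (60 degrees) it falls shut, above it swings open by itself. Lifting it at the ball takes about 2 N when shut, falling to nothing at 1.047. While the latch nose lies over it, it is blocked at about 0.02 rad.
- cover_hinge (a point): Middle of the cover's hinge line, at chamber x = +65 mm, y = 0, z = 78 mm; the hinge line runs along the chamber's y axis.
- cover_ball (a point): Centre of the black ball knob, 25 mm across, on an 8 mm stem at the middle of the cover's front edge, 40 mm before that edge; 78 mm above the worktop when shut. At opening a it lies 170*cos(a) mm before and 170*sin(a) mm above the hinge line. Gripped from above, fingers closing along the chamber's y, the ball pivots between the pads: the hand can stay upright along the arc.
- latch (a joint): Angle of the swinging latch about its upright pivot, rad, counter-clockwise from above: 0 = locked, nose over the cover, plunger end to the chamber's +y; 1.309 (75 degrees) = free slot, plunger end swung to the front (-x), nose off the cover. The pin drops into a slot only at 0 and 1.309 (play 0.03 either way). Turning takes about 0.03 N m.
- latch_pivot (a point): On the pivot axis of the latch, at chamber x = -30 mm, y = +88 mm, z = 84 mm (underside of the 8 mm thick latch bar; bosses up to 12 mm high).
- plunger (a joint): Lift of the plunger above home, m: 0 home in the slot, at most 0.014. The pin clears the slot at 0.008; below that it locks the latch. A spring pulls it down with 4 N at home, 7 N fully lifted; let down between the slots it rides on the steel sector at 0.008.
- plunger_knob (a point): Grip point on the axis of the black round plunger knob (22 mm across, 20 mm high), 8 mm below its top; 34 mm above the latch bar's underside (118 mm above the worktop when home), 50 mm from the latch pivot. The knob does not turn on the latch: turn the hand with the latch. 10 mm or more free below the knob beside its boss.
- mug: Bystander, to be left alone: white mug, 92x127x95 mm, origin under its centre, stands at the front left.
- wash_bottle: Bystander, to be left alone: tall blue-capped wash bottle, 62x74x190 mm, origin under its centre, stands behind the chamber.
- marker: Bystander, to be left alone: white and black marker pen, 138 mm long along its y axis, 14 mm thick, origin under its centre, lies at the right.
- weight_1: Bystander, to be left alone: larger brass check weight, 32 mm across, 30 mm tall, origin under its centre, just right of the chamber's front.
- weight_2: Bystander, to be left alone: smaller brass check weight, 25 mm across, 22 mm tall, origin under its centre, at the right-hand edge.
- screwdriver: Bystander, to be left alone: red-handled screwdriver, 205 mm long along its y axis, 25 mm thick, origin under its centre, lies in front of the chamber.

How it is judged:
By the outcome, as a careful person would: the job done as asked, in the order asked, and still so for the second after the job is handed in, while the arm keeps its last pose, push and grip.
It also fails if it takes over 54 s, if anything falls off the work surface, if the arm or the gripper's body presses on something with over 40 N, if the wrist force passes 120 N, or if a joint passes its speed limit or range.

## Working session

There is one attempt and no reset: what is moved stays moved. The work goes in short steps, Python scripts to look and compute and a shell command to move; the robot and the scene stay as the last step left them, time stands still between calls to the robot, and variables do not carry over. Pictures are saved under pics/ and viewed, about 8 in all and at most 12, crops included, and the job is handed in when it is done.

```bash
mkdir -p pics; cat > h.py <<'E'
import numpy as np, cv2
from station import telemetry, grab_frame, arm, regions_of, pinpoint
def P(f,X):
    c=f["R"]@np.asarray(X)+f["t"]; return np.array([f["fx"]*c[0]/c[2]+f["cx"],f["fy"]*c[1]/c[2]+f["cy"]])
def save(f,n): cv2.imwrite("pics/"+n,np.ascontiguousarray(f["pixels"][:,:,::-1]))
def ch(p,l):
    x,y,th=p; c,s=np.cos(th),np.sin(th); return np.array([x+c*l[0]-s*l[1],y+s*l[0]+c*l[1],l[2]])
E
python3 - <<'E'
from h import *
import pickle
from scipy.optimize import least_squares
F={}
obs=[]
L={"cover_hinge":(.065,0,.078),"cover_ball":(-.105,0,.078),"latch_pivot":(-.03,.088,.084),"plunger_knob":(-.03,.138,.118),"chamber":(0,0,0)}
for c in ("side","top"):
    F[c]=grab_frame(c); save(F[c],c+"0.png")
    for n in L:
        r=pinpoint(c,n)
        for q in r[:2]: print(c,n,round(q["p"],2),np.round(q["location"],1))
        if r and r[0]["p"]>.3: obs.append((c,n,r[0]["location"],r[0]["p"]))
f=lambda p:np.concatenate([P(F[c],ch(p,L[n]))-np.array(u) for c,n,u,_ in obs])
best=min((least_squares(f,[x,0,.3],loss="soft_l1") for x in (.5,.6,.7)),key=lambda s:s.cost)
print(best.x); 
for (c,n,u,_),e in zip(obs,f(best.x).reshape(-1,2)): print(c,n,e.round(1))
for n in L: print(n,ch(best.x,L[n]).round(4))
print(telemetry.get_state())
a=np.hstack([cv2.imread("pics/side0.png"),cv2.imread("pics/top0.png")])
E
```

```text
side cover_hinge 0.79 [274.6 161.2]
side cover_hinge 0.67 [259.1 218.4]
side cover_ball 0.73 [229.1 167.8]
side latch_pivot 0.82 [236.8 151.8]
side plunger_knob 0.46 [227.2 138.5]
side chamber 0.83 [256.9 185.8]
top cover_hinge 0.6 [191.6 145.1]
top cover_ball 0.8 [197.4 210.3]
top latch_pivot 0.87 [165.2 188.1]
top plunger_knob 0.6 [137.7 190.3]
top chamber 0.66 [198.2 174.3]
[0.51868055 0.27283156 0.12684037]
side cover_hinge [ 2.  -1.5]
side cover_ball [-3.9  3.8]
side latch_pivot [-2.2  1.5]
side plunger_knob [-0.1 -1.1]
side chamber [0.4 1.9]
top cover_hinge [-1.6  2.6]
top cover_ball [ 0.9 -0.6]
top latch_pivot [-3.5 -1.4]
top plunger_knob [ 1.5 -2. ]
top chamber [-0.1  0.5]
cover_hinge [0.5832 0.2811 0.078 ]
cover_ball [0.4145 0.2595 0.078 ]
latch_pivot [0.4778 0.3563 0.084 ]
plunger_knob [0.4715 0.4059 0.118 ]
chamber [0.5187 0.2728 0.    ]
{'t': 0.6, 'q': array([-1.03591173e+00,  3.58585136e-01,  1.18972938e-02,  1.19023931e-05,
       -1.22409451e+00, -2.88097252e-01]), 'qd': array([ 3.56443935e-04,  2.83770987e-04, -5.54801275e-05,  2.61067266e-04,
       -1.05285497e-03,  1.72221162e-03]), 'joint_efforts': array([ 9.82244346e-04, -5.81989467e+01,  2.93178499e+01,  6.99970767e+00,
        1.23333279e-02, -3.12183874e-05]), 'eef_pos': array([ 0.16486734, -0.65453561,  0.22657183]), 'ee_rot': array([-3.14158589e+00,  1.65766800e-05,  1.81758771e+00]), 'force': array([0.35839802, 0.35447783, 0.92601058]), 'moment': array([-0.01516266,  0.0125333 , -0.00559077]), 'width': 0.08765572278691341}
```

View pics/side0.png

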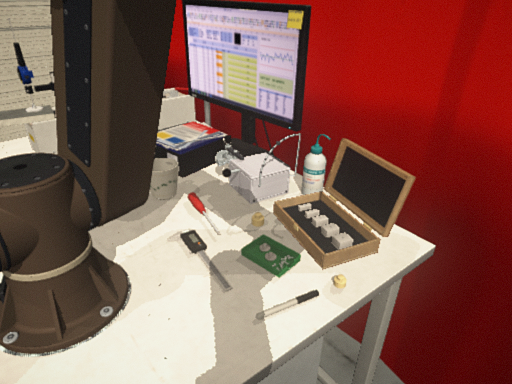

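View pics/top0.png

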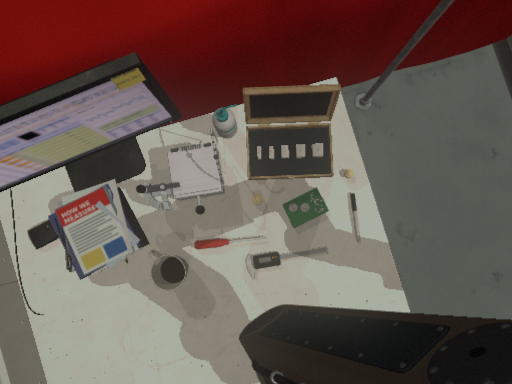

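The side view shows the chamber at about (258,175). In the top view it is at about (196,168), with the ball knob at (200,210) and the plunger knob at (141,189). The monitor stands to the left. I'll enlarge crops to refine the fit.

```bash
python3 - <<'E'
from h import *
a=cv2.imread("pics/side0.png")[115:215,200:320]; b=cv2.imread("pics/top0.png")[120:220,125:245]
g=lambda i:cv2.resize(i,None,fx=5,fy=5,interpolation=cv2.INTER_CUBIC)
A=g(a);B=g(b)
for I,(ox,oy) in ((A,(200,115)),(B,(125,120))):
    for k in range(0,120,10):
        cv2.putText(I,str(ox+k),(k*5,8),0,.3,(0,255,0),1); cv2.line(I,(k*5,8),(k*5,14),(0,255,0))
        if k<100: cv2.putText(I,str(oy+k),(0,k*5+4),0,.3,(0,255,0),1)
cv2.imwrite("pics/cs.png",A);cv2.imwrite("pics/ct.png",B)
f=grab_frame("top");print(f["fx"],f["R"],f["t"],-f["R"].T@f["t"]); f=grab_frame("side");print(f["fx"],-f["R"].T@f["t"])
E
```

```text
379.1087053494341 [[-0.01857751 -0.99966963 -0.01776244]
 [-0.99645716  0.01996942 -0.08169668]
 [ 0.08202439  0.01618179 -0.99649895]] [0.11512124 0.46495132 1.05358906] [0.37902274 0.08874944 1.0899302 ]
363.15960648371885 [ 0.13106023 -0.60086417  0.52403715]
```

View pics/cs.png

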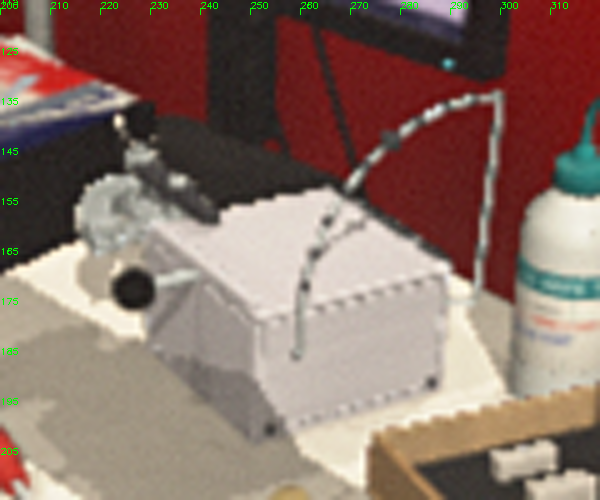

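View pics/ct.png

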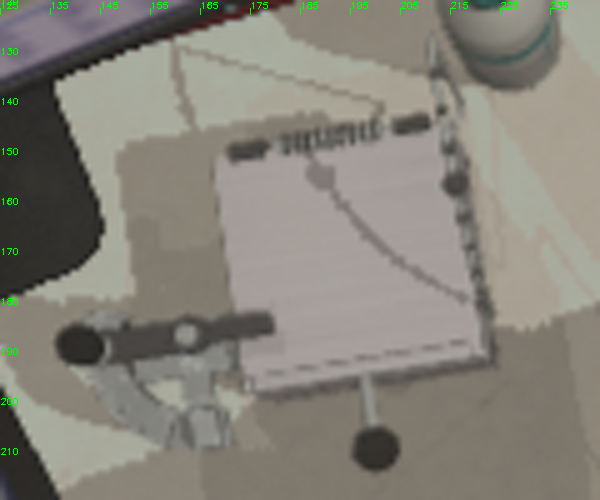

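The crops show these image positions:

| Feature | Top view | Side view |
|---|---|---|
| Ball knob | (200,210) | (227,173) |
| Plunger knob | (141,189) | – |
| Latch pivot boss | (162,187) | – |
| Large bead | (216,157) | (278,143) |
| Cover corners | readable | readable |

I'll refit with these.

```bash
python3 - <<'E'
from h import *
from scipy.optimize import least_squares
F={c:grab_frame(c) for c in("top","side")}
O=[("top",(-.105,0,.078),(376,449)),("top",(-.03,.138,.126),(81,344)),("top",(-.03,.088,.096),(187,334)),("top",(-.065,.065,.081),(247,390)),("top",(-.065,-.065,.081),(490,352)),
("top",(.065,.065,.081),(215,160)),("top",(.0125,-.072,.169),(456,184)),
("side",(-.105,0,.078),(134,289)),("side",(-.065,-.065,.081),(260,319)),("side",(.065,-.065,.081),(447,268)),("side",(.0125,-.072,.169),(390,141)),("side",(-.065,-.065,0),(258,438))]
off={"top":(125,120),"side":(200,115)}
f=lambda p:np.concatenate([P(F[c],ch(p,l))-(np.array(u)/5-.4+off[c]) for c,l,u in O])
s=least_squares(f,[.52,.27,.15],loss="soft_l1");p=s.x
print(p);print(np.c_[f(p).reshape(-1,2).round(1)])
for n,l in dict(ball=(-.105,0,.078),piv=(-.03,.088,.084),knob=(-.03,.138,.118),hinge=(.065,0,.078)).items(): print(n,ch(p,l).round(4),np.hypot(*ch(p,l)[:2]))
for n in("mug","screwdriver","weight_1"):
  r=pinpoint("top",n)
  if r:
    u=r[0]["location"];c=F["top"]; d=c["R"].T@np.array([(u[0]-c["cx"])/c["fx"],(u[1]-c["cy"])/c["fy"],1]);o=-c["R"].T@c["t"];print(n,o-d*o[2]/d[2])
E
```

```text
[0.51975211 0.26867467 0.14432185]
[[ 0.7 -0.2]
 [-0.7  0.1]
 [ 0.4 -0. ]
 [ 0.2  0.7]
 [-0.5  0.4]
 [-0.4 -0.6]
 [ 0.4 -0.4]
 [-0.1  0. ]
 [-0.7 -0.7]
 [ 1.3 -0.7]
 [ 0.4 -0.3]
 [-0.7  1.4]]
ball [0.4158 0.2536 0.078 ] 0.4870579922130963
piv [0.4774 0.3514 0.084 ] 0.592816858572563
knob [0.4702 0.4009 0.118 ] 0.617935940355506
hinge [0.5841 0.278  0.078 ] 0.6468709321511876
mug [0.26277844 0.34146968 0.        ]
screwdriver [0.32669965 0.17962844 0.        ]
weight_1 [0.44017951 0.10029312 0.        ]
```

The fit is good to about 1 px. It puts the chamber at (0.520, 0.269) turned 0.144 rad, and the plunger knob at (0.470, 0.401). I'll move towards it high up.

```bash
python3 -m inch '1 3 5 0.4 0 0 5;1 6 10 0.4 0 0 10;1 9 15 0.4 0 0 15;1 12 20 0.4 0 0 20;1 15 25 0.4 0 0 25;1 18 30 0.4 0 0 30;1 21 35 0.4 0 0 35;1 24 40 0.4 0 0 40;1 27 45 0.4 0 0 45;1 30 50 0.4 0 0 50;1 33.5 55.5 0.4 0 0 55;1 33.5 55.5 0.4 0 0 55' 10
python3 - <<'E'
from h import *
from scipy.optimize import least_squares
F={c:grab_frame(c) for c in("top","side")}
s=least_squares(lambda X:np.r_[P(F["top"],X)-(180,115),P(F["side"],X)-(297,130)],[.65,.3,.2]);print(s.x,s.cost)
E
```

```text
t: 2.45
eef_pos: [0.5018, -0.0965, 0.2305]
ee_rot: [3.141, 0.0, 2.783]
force: [-0.3, -0.1, -0.2]
width: 0.0881
[0.6503383  0.29054914 0.15939094] 0.002092325323322467
```

```bash
python3 -m inch '0.5 -0.3 5 0 0 0 -4;0.5 -0.6 10 0 0 0 -8;0.5 -0.9 15 0 0 0 -12;0.5 -1.2 20 0 0 0 -16;0.5 -1.5 25 0 0 0 -20;0.5 -1.9 30 0 0 0 -24;0.5 -2.2 35 0 0 0 -28;0.5 -2.6 40 0 0 0 -31.5;0.5 -3 45 0 0 0 -31.5;0.5 -3.2 49.7 0 0 0 -31.5;0.5 -3.2 49.7 -4 0 0 -31.5;0.5 -3.2 49.7 -6 0 0 -31.5' 10
python3 - <<'E'
from h import *
F={c:grab_frame(c) for c in("top","side")}
t=telemetry.get_state();print(t["eef_pos"],t["ee_rot"],t["width"])
g=lambda i:cv2.resize(i[:,:,::-1],None,fx=4,fy=4,interpolation=cv2.INTER_CUBIC)
A=g(F["top"]["pixels"][130:250,95:195]);B=g(F["side"]["pixels"][80:200,180:280]);cv2.imwrite("pics/a1.png",np.hstack([A,B]))
print(P(F["side"],t["eef_pos"]),P(F["side"],(.4702,.4009,.126)),P(F["top"],t["eef_pos"]))
E
```

```text
t: 4.05
eef_pos: [0.4678, 0.3965, 0.1683]
ee_rot: [-3.139, -0.0, 2.227]
force: [-1.0, -0.1, 0.6]
width: 0.0441
[0.46755831 0.39566003 0.16792349] [-3.13669933e+00  6.97101828e-04  2.22694650e+00] 0.043880347086011975
[226.63816807 123.01190691] [227.15938599 135.57698367] [136.74361858 188.00109438]
```

View pics/a1.png

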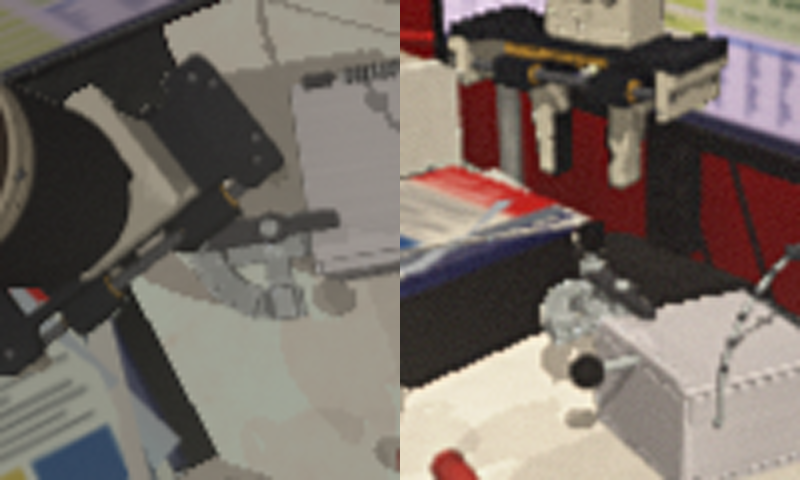

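The fingers hang centred over the knob: in the side view the tips are at (227,125) above the knob at (227,138). Next I descend and grip.

```bash
python3 -m inch '0.5 0.26 0.5 -2 0 0 0;0.5 0.26 0.5 -4 0 0 0;0.5 0.26 0.5 -5.5 0 0 0;0.5 0.26 0.5 -6.6 0 0 0;0.5 0.26 0.5 -6.6 0 0 0;0.3 0.26 0.5 -6.6 0 0 0;0 0.26 0.5 -6.6 0 0 0;0 0.26 0.5 -6.6 0 0 0;0 0.26 0.5 -6.6 0 0 0' 30
python3 -c "
from station import telemetry
t=telemetry.get_state();print(t['eef_pos'],t['ee_rot'],t['width'],t['force'],t['moment'])"
```

```text
t: 5.28
eef_pos: [0.4704, 0.402, 0.1026]
ee_rot: [-3.139, -0.001, 2.227]
force: [-1.4, 5.1, 1.7]
width: 0.0211
[0.47041094 0.40202896 0.10261458] [-3.13905247e+00 -5.13401489e-04  2.22728624e+00] 0.02106893972988362 [-1.40313472  5.07996274  1.74482443] [ 1.68738206  0.64403995 -0.08039555]
```

```bash
python3 -m inch '0 0 0 0.5 0 0 0;0 0 0 0.9 0 0 0;0 0 0 1.15 0 0 0;0 0 0 1.15 0 0 0;0 0 0 1.15 0 0 0' 35
python3 - <<'E'
from h import *
print(telemetry.get_state()["eef_pos"])
K=np.array([.4702,.4015]);pv=np.array([.4774,.3514])
for a in (10,20,30,40,50,60,70,75):
    r=np.deg2rad(a);R=np.array([[np.cos(r),-np.sin(r)],[np.sin(r),np.cos(r)]]);print(a,(100*(pv+R@(K-pv)-K)).round(2))
E
```

```text
t: 5.9
eef_pos: [0.4701, 0.4019, 0.1138]
ee_rot: [-3.138, -0.001, 2.227]
force: [-1.6, 2.8, -6.1]
width: 0.0211
[0.47013464 0.40185608 0.11377527]
10 [-0.86 -0.2 ]
20 [-1.67 -0.55]
30 [-2.41 -1.03]
40 [-3.05 -1.63]
50 [-3.58 -2.34]
60 [-3.98 -3.13]
70 [-4.23 -3.97]
75 [-4.31 -4.41]
```

The plunger is lifted about 11 mm with a pull of roughly 7 N. Next I swing the latch.

```bash
python3 -m inch '0 -0.43 -0.08 0 0 0 5;0 -0.86 -0.2 0 0 0 10;0 -1.27 -0.36 0 0 0 15;0 -1.67 -0.55 0 0 0 20;0 -2.05 -0.78 0 0 0 25;0 -2.41 -1.03 0 0 0 30;0 -2.74 -1.32 0 0 0 35;0 -3.05 -1.63 0 0 0 40;0 -3.33 -1.97 0 0 0 45;0 -3.58 -2.34 0 0 0 50;0 -3.58 -2.34 0 0 0 50'
python3 -c "
from station import telemetry
t=telemetry.get_state();print(t['eef_pos'],t['ee_rot'],t['width'],t['force'],t['moment'])"
```

```text
t: 7.28
eef_pos: [0.4346, 0.3784, 0.114]
ee_rot: [-3.139, -0.0, 3.1]
force: [0.6, 3.3, -6.2]
width: 0.0212
[0.43462182 0.37837058 0.11395189] [-3.13856825e+00 -1.39036263e-05  3.09954052e+00] 0.021213874585185262 [ 0.58834296  3.26220371 -6.20488479] [ 1.19457498 -0.33487874  0.19915579]
```

```bash
python3 -m inch '0 -0.22 -0.4 0 0 0 5;0 -0.4 -0.8 0 0 0 10;0 -0.55 -1.2 0 0 0 15;0 -0.67 -1.62 0 0 0 20;0 -0.75 -2.06 0 0 0 25;0 -0.75 -2.06 0 0 0 25;0 -0.75 -2.06 0 0 0 25'
python3 -c "
from station import telemetry
t=telemetry.get_state();print(t['eef_pos'],t['ee_rot'],t['width'],t['force'],t['moment'])"
```

```text
t: 8.15
eef_pos: [0.4278, 0.3582, 0.1143]
ee_rot: [-3.139, 0.001, -2.75]
force: [3.5, 3.3, -5.4]
width: 0.0208
[0.42777002 0.35816765 0.11426442] [-3.13862578e+00  1.10147950e-03 -2.74976709e+00] 0.020771091285764782 [ 3.48364745  3.29879118 -5.36449387] [ 1.23133579 -1.4154274   0.20253056]
```

```bash
python3 -m inch '0 0 0 -0.4 0 0 0;0 0 0 -0.8 0 0 0;0 0 0 -1.15 0 0 0;0 0 0 -1.15 0 0 0;0 0 0 -1.15 0 0 0'
python3 -c "
from station import telemetry
t=telemetry.get_state();print(t['eef_pos'],t['ee_rot'],t['width'],t['force'],t['moment'])"
```

```text
t: 8.78
eef_pos: [0.4278, 0.3583, 0.1028]
ee_rot: [-3.139, 0.001, -2.75]
force: [1.3, 3.9, -5.1]
width: 0.021
[0.42783363 0.35831248 0.10278482] [-3.13877757e+00  1.31282594e-03 -2.74984980e+00] 0.021007948939696233 [ 1.27669358  3.89025397 -5.06773087] [ 1.41617644 -0.61700902  0.16565022]
```

```bash
python3 -m inch '0 0 0 -0.1 0 0 0;0 0 0 -0.1 0 0 0'; python3 -m inch '0 0 0.25 0 0 0 -3;0 0 0.25 0 0 0 -3';python3 -m inch '0 0 -0.4 0 0 0 3;0 0 -0.4 0 0 0 3'
```

```text
t: 9.02
eef_pos: [0.4279, 0.3585, 0.1025]
ee_rot: [-3.139, 0.002, -2.75]
force: [-1.6, 2.2, 3.1]
width: 0.0216
t: 9.28
eef_pos: [0.4281, 0.3605, 0.1026]
ee_rot: [-3.138, 0.002, -2.802]
force: [2.0, 0.2, 0.1]
width: 0.021
t: 9.52
eef_pos: [0.4278, 0.3575, 0.1027]
ee_rot: [-3.14, 0.003, -2.747]
force: [-1.7, 5.6, -1.3]
width: 0.0208
```

The plunger sits on its seat at the same height as when locked (z about 0.1026), and it resists turning. I'll release it, rise and move over the ball.

```bash
python3 -m inch '0.5 0 0 0 0 0 0;0.5 0 0 0 0 0 0;0.5 0 0 3 0 0 0;0.5 0 0 8 0 0 0;0.6 -0.4 -3 10 0 0 10;0.6 -0.8 -6 10 0 0 20;0.6 -1.2 -10.4 10 0 0 30;0.6 -1.2 -10.4 10 0 0 40;0.6 -1.2 -10.4 10 0 0 50;0.6 -1.2 -10.4 9 0 0 60;0.6 -1.2 -10.4 7.5 0 0 70;0.6 -1.2 -10.4 6 0 0 75.4'
python3 - <<'E'
from h import *
F={c:grab_frame(c) for c in("top","side")}
t=telemetry.get_state();print(t["eef_pos"],t["ee_rot"],t["width"],t["force"])
g=lambda i:cv2.resize(i[:,:,::-1],None,fx=4,fy=4,interpolation=cv2.INTER_CUBIC)
A=g(F["top"]["pixels"][120:240,120:220]);B=g(F["side"]["pixels"][90:210,190:290]);cv2.imwrite("pics/a2.png",np.hstack([A,B]))
p=(.51975211,.26867467,.14432185)
for n,X in dict(ball=(.4158,.2536,.078),knobhome=ch(p,(-.03-.0483,.088+.0129,.126)),tcp=t["eef_pos"]).items(): print(n,X,P(F["side"],X),P(F["top"],X))
for n in("cover_ball","plunger_knob"):
  for c in F: print(c,n,[(round(r["p"],2),r["location"]) for r in pinpoint(c,n)[:2]])
E
```

```text
t: 11.02
eef_pos: [0.4156, 0.2528, 0.1622]
ee_rot: [-3.141, 0.002, -1.427]
force: [0.6, 0.1, 0.6]
width: 0.053
[0.41482953 0.25204911 0.16110242] [ 3.14018759e+00  2.04981684e-04 -1.43039476e+00] 0.05259453086164424 [-0.13223944  0.26544564  0.0921151 ]
ball (0.4158, 0.2536, 0.078) [226.31597645 172.40889908] [200.5336843  209.19394183]
knobhome [0.42775457 0.35726447 0.126     ] [218.31087989 142.330631  ] [156.99386449 204.66816665]
tcp [0.41482953 0.25204911 0.16110242] [225.53907096 144.43874799] [195.66084337 208.45264392]
top cover_ball []
side cover_ball [(0.81, [229.5, 170.2])]
top plunger_knob []
side plunger_knob [(0.43, [222.2, 146.2])]
```

View pics/a2.png

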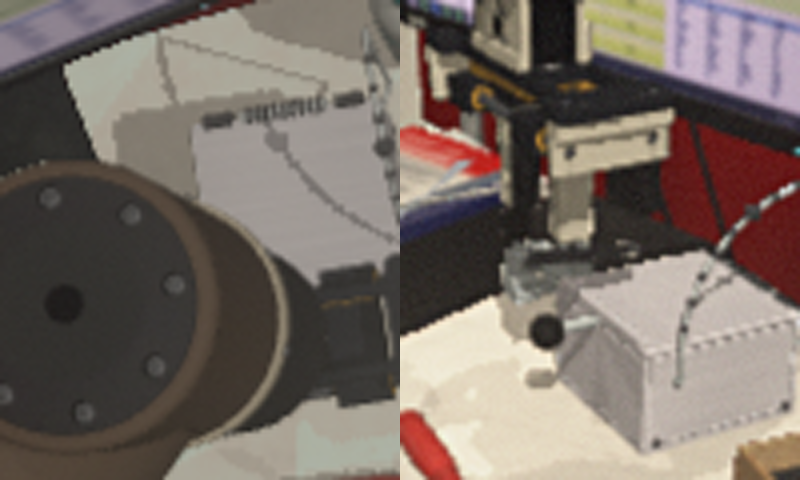

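The latch now lies with its bar off the cover. The ball is at (226,173) in the side view, exactly as predicted. I'll lower onto it with the ball about 10 mm above the fingertips, so that the gripper body clears the plunger knob.

```bash
python3 -m inch '0.6 0.05 0.1 -3 0 0 0;0.6 0.05 0.1 -6 0 0 0;0.6 0.05 0.1 -8 0 0 0;0.6 0.05 0.1 -9.3 0 0 0;0.6 0.05 0.1 -9.3 0 0 0' ; python3 -m inch '0 0 0 0 0 0 0;0 0 0 0 0 0 0;0 0 0 0 0 0 0;0 0 0 0 0 0 0' 25
```

```text
t: 11.95
eef_pos: [0.4165, 0.2543, 0.07]
ee_rot: [-3.14, 0.002, -1.433]
force: [-0.4, 1.0, -0.2]
width: 0.0524
t: 12.45
eef_pos: [0.4167, 0.2557, 0.0705]
ee_rot: [-3.139, 0.005, -1.433]
force: [-3.2, 4.7, 0.6]
width: 0.0232
```

```bash
python3 - <<'E'
import numpy as np
for d in list(range(0,66,5))+[53,62,63]:
    a=np.deg2rad(d);r=17*(1-np.cos(a));print(d,round(.9896*r,2),round(.1438*r,2),round(17*np.sin(a),2))
E
python3 -m inch '0 0.02 0 0.75 0 0 0;0 0.06 0.01 1.5 0 0 0;0 0.15 0.02 2.2 0 0 0;0 0.26 0.04 2.95 0 0 0;0 0.26 0.04 2.95 0 0 0' 30
```

```text
0 0.0 0.0 0.0
5 0.06 0.01 1.48
10 0.26 0.04 2.95
15 0.57 0.08 4.4
20 1.01 0.15 5.81
25 1.58 0.23 7.18
30 2.25 0.33 8.5
35 3.04 0.44 9.75
40 3.94 0.57 10.93
45 4.93 0.72 12.02
50 6.01 0.87 13.02
55 7.17 1.04 13.93
60 8.41 1.22 14.72
65 9.71 1.41 15.41
53 6.7 0.97 13.58
62 8.93 1.3 15.01
63 9.19 1.33 15.15
t: 13.08
eef_pos: [0.4193, 0.2561, 0.1005]
ee_rot: [-3.139, 0.005, -1.434]
force: [-0.8, 1.2, -2.6]
width: 0.0232
```

```bash
python3 -m inch '0 0.31 0.04 1.45 0 0 0;0 0.75 0.11 2.86 0 0 0;0 1.32 0.19 4.23 0 0 0;0 1.99 0.29 5.55 0 0 0;0 2.78 0.4 6.8 0 0 0;0 3.68 0.53 7.98 0 0 0;0 4.67 0.68 9.07 0 0 0;0 4.67 0.68 9.07 0 0 0;0 4.67 0.68 9.07 0 0 0' 30
python3 - <<'E'
from h import *
F={c:grab_frame(c) for c in("top","side")}
t=telemetry.get_state();print(t["eef_pos"],t["ee_rot"],t["width"],t["force"])
g=lambda i:cv2.resize(i[:,:,::-1],None,fx=4,fy=4,interpolation=cv2.INTER_CUBIC)
A=g(F["top"]["pixels"][120:240,120:220]);B=g(F["side"]["pixels"][70:210,190:290]);cv2.imwrite("pics/a3.png",np.hstack([np.pad(A,((0,80),(0,0),(0,0))),B]))
p=(.51975211,.26867467,.14432185)
for d in(40,45,50): print(d,P(F["side"],ch(p,(.065-.17*np.cos(np.deg2rad(d)),0,.078+.17*np.sin(np.deg2rad(d))))))
print(P(F["side"],ch(p,(-.0783,.1009,.126))),P(F["side"],ch(p,(-.0783,.1009,.106))))
print([(r["p"],r["location"]) for n in("cover_ball","plunger_knob") for r in pinpoint("side",n)[:2]])
E
```

```text
t: 14.2
eef_pos: [0.4656, 0.2626, 0.1909]
ee_rot: [-3.14, 0.005, -1.434]
force: [-1.9, -0.2, -0.5]
width: 0.0232
[0.46555198 0.26264416 0.19083808] [-3.13938613  0.00468573 -1.43354488] 0.023041510728453445 [-1.24422499 -0.16476982 -1.06827441]
40 [238.87672035 132.2880252 ]
45 [242.17094271 127.75058674]
50 [245.76682419 123.48584169]
[218.31087989 142.330631  ] [218.51718006 148.67801915]
[(0.72, [240.1, 123.7]), (0.72, [274.2, 160.2]), (0.56, [217.6, 145.8])]
```

View pics/a3.png

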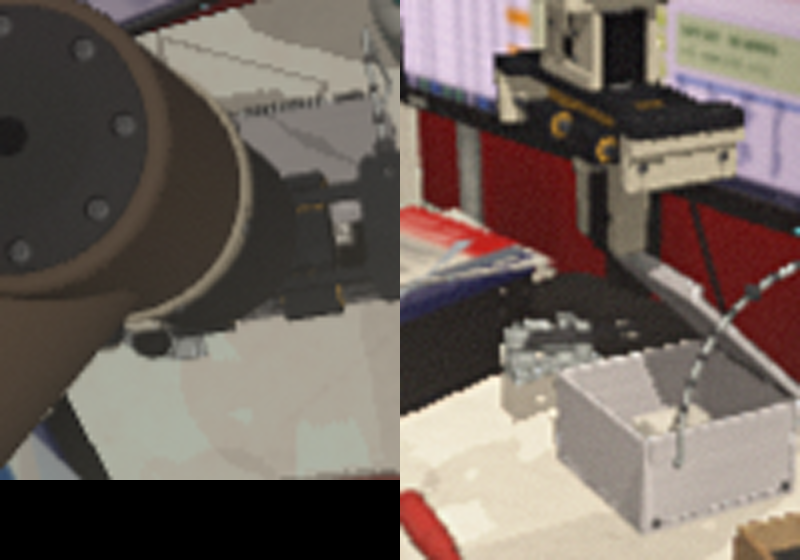

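The cover is at about 45° and held. In the top view the plunger knob is at (157,205), exactly where the 75° slot position with the knob home projects. Next I raise it past balance to about 64°, slowly.

```bash
python3 -m inch '0 0.53 0.08 0.52 0 0 0;0 1.08 0.15 1 0 0 0;0 1.65 0.24 1.47 0 0 0;0 2.24 0.32 1.91 0 0 0;0 2.85 0.41 2.32 0 0 0;0 3.48 0.5 2.7 0 0 0;0 4 0.58 3 0 0 0;0 4.52 0.65 3.26 0 0 0;0 4.52 0.65 3.26 0 0 0;0 4.52 0.65 3.26 0 0 0;0 4.52 0.65 3.26 0 0 0' 30
python3 - <<'E'
from h import *
F={c:grab_frame(c) for c in("top","side")}
t=telemetry.get_state();e=t["eef_pos"];print(e,t["width"],t["force"])
d=e-np.array([.4167,.2557,.0705]);print(np.degrees(np.arctan2(d[2],.17-np.hypot(d[0],d[1]))))
g=lambda i:cv2.resize(i[:,:,::-1],None,fx=4,fy=4,interpolation=cv2.INTER_CUBIC)
cv2.imwrite("pics/a4.png",g(F["side"]["pixels"][60:200,190:310]))
p=(.51975211,.26867467,.14432185)
for a in(60,64,68): print(a,P(F["side"],ch(p,(.065-.13*np.cos(np.deg2rad(a)),-.065,.078+.13*np.sin(np.deg2rad(a))))))
E
```

```text
t: 15.78
eef_pos: [0.5106, 0.269, 0.2235]
ee_rot: [-3.139, 0.004, -1.433]
force: [-1.0, -2.2, 2.4]
width: 0.0233
[0.51066807 0.268996   0.22350395] 0.02304934359820201 [-0.76976356 -3.01342703  2.0642389 ]
63.85771411324636
60 [272.92337157 134.64814699]
64 [275.55118457 132.58617079]
68 [278.24675244 130.72179098]
```

View pics/a4.png

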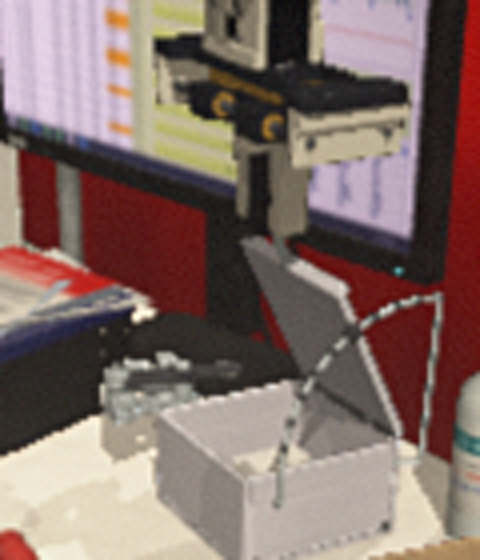

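The cover's front corner at (276.6,132.1) means about 64–65°. The force has turned upward, so it is past balance and still held. I'll ease it back to 53°.

```bash
python3 -m inch '0 -0.26 -0.04 -0.13 0 0 0;0 -0.52 -0.07 -0.27 0 0 0;0 -1.04 -0.15 -0.56 0 0 0;0 -1.4 -0.2 -0.79 0 0 0;0 -1.79 -0.26 -1.02 0 0 0;0 -2.15 -0.31 -1.28 0 0 0;0 -2.5 -0.36 -1.52 0 0 0;0 -2.75 -0.4 -1.7 0 0 0;0 -2.75 -0.4 -1.7 0 0 0;0 -2.75 -0.4 -1.7 0 0 0;0 -2.75 -0.4 -1.7 0 0 0' 30
python3 - <<'E'
from h import *
F={c:grab_frame(c) for c in("top","side")}
t=telemetry.get_state();e=t["eef_pos"];print(e,t["width"],t["force"],np.abs(t["qd"]).max())
d=e-np.array([.4167,.2557,.0705]);print(np.degrees(np.arctan2(d[2],.17-np.hypot(d[0],d[1]))))
g=lambda i:cv2.resize(i[:,:,::-1],None,fx=4,fy=4,interpolation=cv2.INTER_CUBIC)
cv2.imwrite("pics/a5.png",g(F["side"]["pixels"][60:200,190:310]))
p=(.51975211,.26867467,.14432185)
for a in(50,53,56): print(a,P(F["side"],ch(p,(.065-.13*np.cos(np.deg2rad(a)),-.065,.078+.13*np.sin(np.deg2rad(a))))))
E
```

```text
t: 17.25
eef_pos: [0.4833, 0.2652, 0.2065]
ee_rot: [-3.139, 0.005, -1.433]
force: [4.4, 0.1, -3.5]
width: 0.0229
[0.48334714 0.2651776  0.20644792] 0.023248590445449926 [ 4.0855468  -0.34754218 -4.08825156] 0.001309944569943331
52.93601322402307
50 [266.75804761 140.58680897]
53 [268.53743804 138.69588531]
56 [270.37993014 136.89597107]
```

View pics/a5.png

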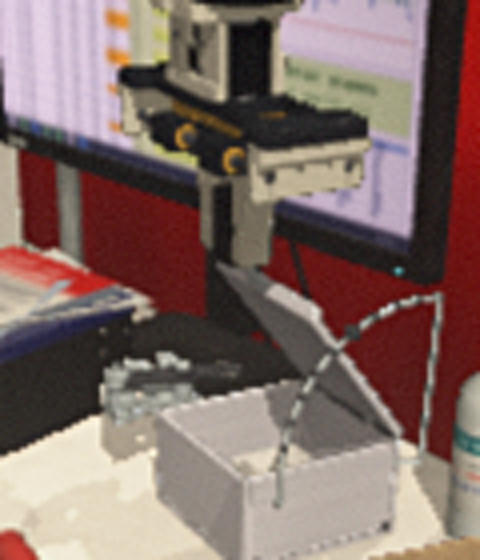

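The corner at (269.6,138.1) means about 54°, and the kinematics give 52.9°. The arm is still and the ball is held, so I'm handing in.

```bash
python3 -c "
from station import arm,telemetry
print(arm.job_done()); print(telemetry.get_state()['t'])"
```

```text
the job is handed in; nothing more can be done
None
the job is handed in; nothing more can be done
```

The cover is free and held at about 53° open, and the job was handed in at about 17 s of the 54 s allowed.

- **Latch:** I lifted the plunger about 11 mm, swung the latch about 75° to its free slot and lowered the plunger. It seated at the same height as when locked (TCP z 0.1026 m). The top view showed the knob within about half a pixel of where the free slot puts it. A small turning test gave only about 5 N, so that test on its own was weak evidence that it was locked.
- **Cover:** I gripped the ball, raised the cover to about 64° and held it there. The force on the hand turned upward, which confirms it was past balance, and it never went near its stop. I then eased it back.
- **Last check:** Arm position gives 52.9° and the side picture about 54°. The arm was still, the grip was 23 mm wide on the ball, and the force on the tool was about 6 N.
- **Bystanders:** No contact showed in the forces I read, but I did not re-measure their positions at the end.

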